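# Ready the popper: lock in the cartridge, set nested lids, lift the outer lid

## Robot

A 6-joint arm with a two-finger parallel gripper is mounted at the origin on the work surface. World frame = base frame: x ahead of the robot, y to its left, z up, the work surface at z = 0. Lengths are in m, angles in rad, forces in N, time in s.
With the tool pointing down it reaches from about 0.35 to 0.925 m from the base axis. Payload 6.4 kg.
Tool frame: the origin (TCP) lies at the very end of the fingers, on their centre line; the grasp point (between the pads) lies 19 mm behind it; z points along the fingers, y is the direction in which the jaws open and shut (so a half turn about z gives the same grasp; the last joint's range is limited). The gripper opens to 94 mm and grips with 3 to 60 N. Pads are 16 mm wide; open, the fingers measure 119 mm over their backs; the gripper's body (75 mm by 177 mm) begins 78 mm behind the grasp point.
Start: joints at [1.064, 0.245, 1.558, -0, 1.339, -0.174], TCP at [0.212, 0.614, 0.205] pointing down, gripper open.
Joint ranges: [-3.13, 3.13], [-1.02, 2.26], [0.13, 2.54], [-0.95, 4.09], [0.21, 2.88], [-2.74, 2.74]. Speed limits (rad/s): [2.57, 2.57, 3.14, 3.14, 3.14, 3.14].

## Interface

Orientations are given as a rotation vector (axis times angle).
In Python, from bench import manip gives the robot as it stands. The module is installed in compiled form; this text tells all that it offers.
- The arm moves only by the tool carry_out, never from a script. Its argument "deltas" is one flat list of numbers, 7 for each row, row after row: the shift along the tool's x, y, z in units of 200 mm (1.0 is 200 mm), then the turn, a rotation vector about the tool's x, y, z in units of 90 degrees (1.0 is 90 degrees), then the opening, from 0 (shut) to 1 (fully open). A call has 1 to 20 rows; each row is the pose to reach, as a shift and turn from the pose commanded when the call began, along the tool's axes at that moment; what a row does not reach only later rows make up. A row lasts 1/10 s, in which the tool goes at most 50 mm and 8.59 degrees, less where a joint would pass 70% of its speed; a pose out of reach is approached as far as the arm can. A call with a number of a shift or a turn outside -1 to 1 is refused whole. A call with a gripper value outside its range is refused whole. The fingers move at their own pace and stop on an object; "force" is the grip in N (left out, the last holds). Time passes only in rows, so rows that repeat a pose let the fingers close. It gives the time, the measured TCP pose, the force and the opening at its end, in the units of the state.
- manip.get_state(): the state, without advancing time (a new reading comes with each control period).
- manip.read_camera(name): name is "scene" or "top" or "wrist"; returns the picture (384x512x3 uint8, blue, green, red); there is no depth.
- manip.get_calibration(name): a dict with "fx", "fy", "cx", "cy" (pixels), "extrinsics" (4x4, takes a point from camera to world coordinates). Camera axes: x right, y down, z forward; pixel columns grow to the right and rows downward; lengths in m; the calibration is good to about 2 mm. A picture is of the moment at which its call begins: read the wrist's pose just before it. get_calibration takes no time and is no camera call; for the wrist camera it gives the pose at the moment of the call.
- manip.finish_job(): hands the job in, once; it reports no verdict.
Trained networks look in the newest picture that a camera, given by its name, has taken for a name from the list of things; names that differ only in an ending like _2 or _b are one class to them, and where a whole thing is asked for, a point or a joint stands for the part that bears it (a point fixed in the world has none). Each returns a list of dicts, best first, with "score" (0 to 1); they miss things now and then, are a little off and sometimes report something else, mostly with a low value. They report only what shows in the picture. A call takes as long as a camera call. They do not tell look-alikes from the thing itself.
- manip.recognise(thing, camera): "bbox" ([centre column, centre row, width, height] in pixels, round what is visible of it).
- manip.trace(thing, camera): "pixels" (384x512 bool, what is visible of it) and "bbox" ([centre column, centre row, width, height] in pixels, round what is visible of it).
The state is a dict: "clock": time; "joint_positions": joint angles; "dq": joint speeds; "effort": joint torques, N m; "position": TCP position; "eef_rot": TCP orientation; "force": force on the tool from outside, world axes, zero at the start; "wrist_torque": the same for the moment, N m; "width": finger opening in m.
Only numpy, scipy, OpenCV 4.12 (cv2) and the standard library are available. Lean on these libraries where they do the work, as an engineer would, in place of code of your own. Each camera call takes 0.05 s, during which the arm holds its last target.

## Task

Get the popper ready: drop the control cartridge fully into its pocket and swing the orange locking lever shut over it. Then carry the two nested lids over together (the steel stem of the inner one lifts both), lower them gently onto the popping pan, and lift the red outer lid off alone by its collar, leaving the steel inner lid seated on the pan. Finish while still holding the red lid level in the air, a few centimetres clear above the tip of the stem, and leave the bowl, jar and scoop where they are.

Things in the scene. Friction and masses are not known exactly. Their poses are not given: they have to be found in the camera images.
- pocket (a point): Centre of the mouth of the cartridge pocket, level with the deck (70 mm above the work surface) of the popper, a fixed black and grey machine 190 mm (x) by 348 mm (y). Axes are the popper's: z up, y from the pan towards the pocket. The pocket is a hole 40 mm (x) by 76 mm (y), 20 mm deep. The pan's centre lies 150 mm away towards -y.
- lever_hinge (a point): Upright hinge axis of the orange locking lever, at deck level, 36 mm in +x and 28 mm in +y of the pocket's centre (popper axes). The hinge hub is 18 mm wide and 14.5 mm high.
- lever (a joint): Lever angle about its upright hinge: 0 shut (arm points to the popper's -x, across the pocket over the cartridge's end), 1.3 to 1.65 open (arm points to the popper's +y, clear of the pocket). It shuts counter-clockwise seen from above, takes about 1 N at the post and stays where left. A cartridge not fully home blocks it.
- lever_post (a point): Middle of the upright round orange post at the lever arm's free end, 75 mm from the hinge axis; 12 mm across, 30 mm high, this point 15 mm below its top and 29 mm above the deck. The arm below it is 10 mm wide and 6 mm thick, from 8 to 14 mm above the deck.
- cartridge_mid (a point): Loose control cartridge, half-way up (26 mm above its underside, z up), starting on a 4 mm black pad. Blue block 36 mm (x) by 72 mm (y), 26 mm high; on the middle of its top a yellow grip block 24 mm (x) by 22 mm (y), 26 mm high. Same after half a turn. Goes in with its y along the popper's y. Home in the pocket, this point and the blue top are 6 mm above the deck. 0.14 kg.
- mouth (a point): Centre of the round mouth of the popper's fixed aluminium popping pan, level with the rim, 120 mm above the work surface (50 mm above the deck). The mouth is 132 mm across inside, 148 mm outside.
- inner_mid (a point): Loose steel inner lid, half-way up (34 mm over its underside; z up). From below: plug 124 mm across, 12 mm high, chamfered foot, enters the pan's mouth; plate 144 mm across, 6 mm thick, rests on the rim; upright round stem 18 mm across, 50 mm high, its top 34 mm above this point. Seated on the pan: 22 mm above the rim. Starts on a 10 mm high, 120 mm bamboo coaster, outer lid on its plate. 0.2 kg.
- outer_mid (a point): Loose red outer lid, half-way up. Plate 162 mm across, 4 mm thick, underside 11 mm below this point, with a 4 mm skirt; on top a round collar 48 mm across, 22 mm high, its top 15 mm above this point. The stem passes through the collar's 28 mm bore and stands 24 mm out of it. Nested, this point is 5 mm below the inner lid's point; it only rests there and lifts straight off. 0.12 kg.
- bowl_mid (a point): Bystander: white speckled ceramic bowl, 136 mm across, 60 mm high, half-way up.
- jar_mid (a point): Bystander: clear jar with a steel twist cap, 72 mm across, 120 mm high, half-way up.
- scoop_mid (a point): Bystander: stainless scoop, open trough 90 by 60 mm with a 100 mm handle, 35 mm high, lying on the work surface.
Things that resemble listed ones, but are neither listed nor needed, are in the scene too. Of the things shaped like the part that bears cartridge_mid, the blue one is meant.

How it is judged:
By the outcome, as a careful person would: the job done as asked, in the order asked, and still so for the second after the job is handed in, while the arm keeps its last pose, push and grip.
It also fails if it takes over 72 s, if anything falls off the work surface, if the arm or the gripper's body presses on something with over 40 N, if the wrist force passes 120 N, or if a joint passes its speed limit or range.

## Working session

There is one attempt and no reset: what is moved stays moved. The work goes in short steps, Python scripts to look and compute and a tool call to move; the robot and the scene stay as the last step left them, time stands still between calls to the robot, and variables do not carry over. Pictures are saved under pics/ and viewed, and the job is handed in when it is done.

Besides the shell and the picture viewer there is one more tool, called after ">>>" as name(argument=value, ...) on one line, values as JSON. carry_out: Moves the arm, as the interface text tells. Shifts and turns lie within -1 to 1; 1 stands for 200 mm of shift or 90 degrees of turn. Its arguments: {"type":"object","properties":{"deltas":{"type":"array"},"force":{"type":"number"}},"required":["deltas"]}

```bash
mkdir -p pics
python3 - <<'E'
from bench import manip
import cv2,numpy as np
print(manip.get_state())
for n in ["scene","top","wrist"]:
    im=manip.read_camera(n); cv2.imwrite(f"pics/{n}0.png",im)
    c=manip.get_calibration(n); print(n,c["fx"],c["cx"],c["cy"]); print(np.round(c["extrinsics"],3))
E
```

```text
{'clock': 0.0, 'joint_positions': array([ 1.06388831e+00,  2.45809372e-01,  1.55898669e+00, -1.09443247e-05,
        1.33869956e+00, -1.74108612e-01]), 'dq': array([ 1.28610753e-04,  6.52430240e-04, -1.10955545e-03,  9.98840723e-04,
       -1.94083882e-04,  7.27838089e-05]), 'effort': array([-2.24631581e-04, -4.15825832e+01, -3.14608312e+01,  6.84926100e-02,
        3.32255429e-02, -1.40994075e-04]), 'position': array([0.21205842, 0.61380747, 0.20436306]), 'eef_rot': array([-5.20243262e-01, -3.09758191e+00,  2.82257944e-03]), 'force': array([-0.47898895, -0.40895609, -0.48628621]), 'wrist_torque': array([-3.17436788e-02,  9.90076457e-05,  5.71193762e-03]), 'width': 0.09390837520603768}
scene 442.26575794276937 256.80465949239147 195.1032893175242
[[ 0.852  0.368 -0.373  0.93 ]
 [ 0.524 -0.597  0.607 -0.598]
 [ 0.    -0.713 -0.701  0.898]
 [ 0.     0.     0.     1.   ]]
top 384.81846522582674 259.9923794788285 197.0497806828618
[[ 0.028 -0.996  0.082  0.39 ]
 [-0.999 -0.03  -0.018  0.077]
 [ 0.02  -0.081 -0.997  1.34 ]
 [ 0.     0.     0.     1.   ]]
wrist 269.6179679398055 260.2075645433272 191.32508876488882
[[ 0.327  0.911  0.253  0.138]
 [ 0.945 -0.314 -0.089  0.639]
 [-0.001  0.268 -0.963  0.385]
 [ 0.     0.     0.     1.   ]]
```

View pics/scene0.png

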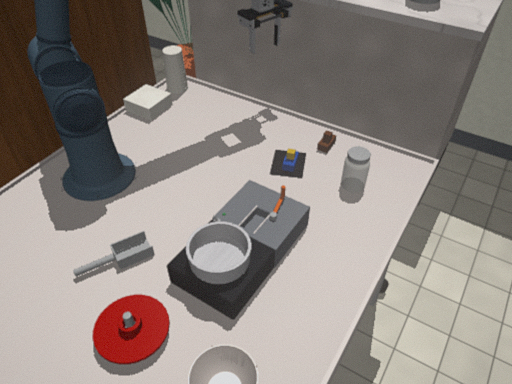

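View pics/top0.png

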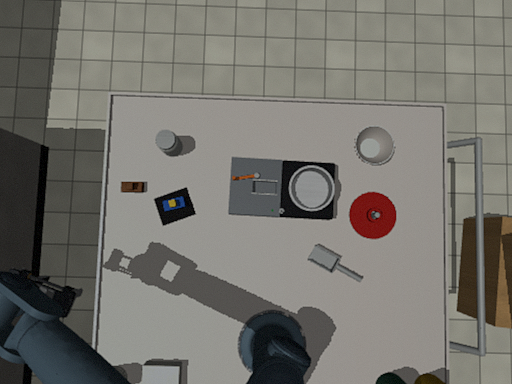

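View pics/wrist0.png

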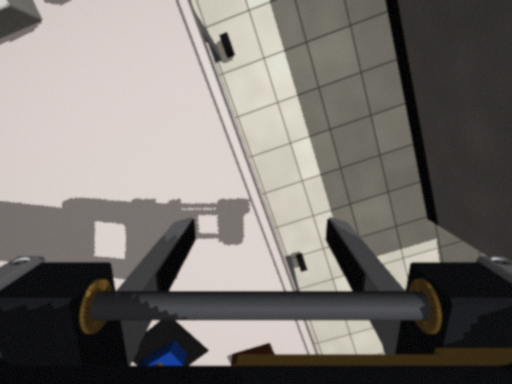

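The blue cartridge on its pad is at top (174,204). The look-alike is the brown block on the work surface at top (133,187) / scene (327,141). I choose the blue one and check it in close crops.

```bash
python3 - <<'E'
import cv2,numpy as np
t=cv2.imread("pics/top0.png"); s=cv2.imread("pics/scene0.png")
cv2.imwrite("pics/c1.png",cv2.resize(t[140:240,220:345],None,fx=6,fy=6,interpolation=cv2.INTER_CUBIC))
cv2.imwrite("pics/c2.png",cv2.resize(t[160:240,110:210],None,fx=7,fy=7,interpolation=cv2.INTER_CUBIC))
cv2.imwrite("pics/c3.png",cv2.resize(s[120:320,160:350],None,fx=3,fy=3,interpolation=cv2.INTER_CUBIC))
E
cat > h.py <<'E'
from bench import manip
import cv2,numpy as np
from scipy.spatial.transform import Rotation as R
def ray(cal,u,v):
    d=np.array([(u-cal["cx"])/cal["fx"],(v-cal["cy"])/cal["fy"],1.]);E=np.array(cal["extrinsics"])
    return E[:3,3],E[:3,:3]@d
def atz(cal,u,v,z):
    o,d=ray(cal,u,v); return o+d*(z-o[2])/d[2]
def proj(cal,P):
    E=np.array(cal["extrinsics"]);p=(np.atleast_2d(P)-E[:3,3])@E[:3,:3]
    return np.c_[p[:,0]/p[:,2]*cal["fx"]+cal["cx"],p[:,1]/p[:,2]*cal["fy"]+cal["cy"]]
E
```

```text
(no output)
```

View pics/c1.png

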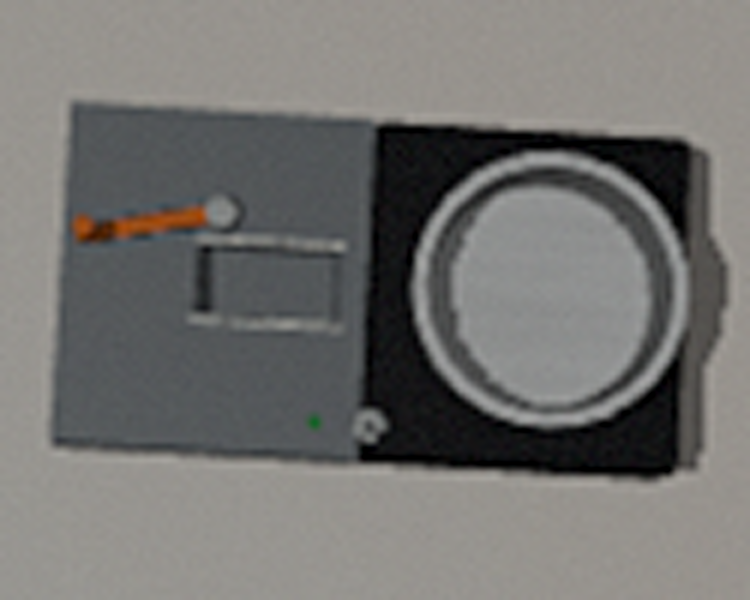

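View pics/c2.png

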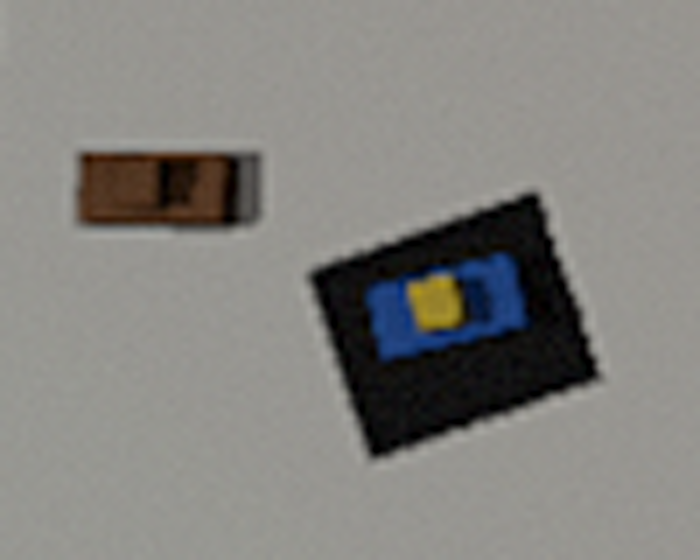

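View pics/c3.png

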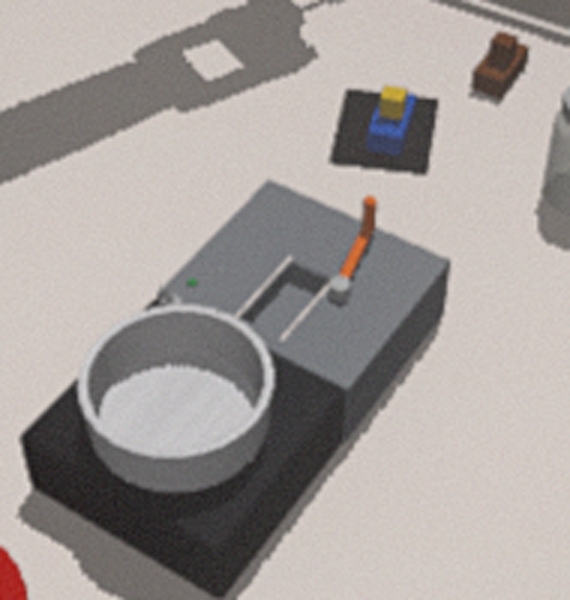

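Run:
```python
from h import *
from scipy.optimize import least_squares
T=manip.get_calibration("top");S=manip.get_calibration("scene");W=manip.get_calibration("wrist")
st=manip.get_state()
print("tcp px wrist",proj(W,st["position"]))
Rt=R.from_rotvec(st["eef_rot"]).as_matrix()
print(np.round(Rt,3)); 
M=np.eye(4);M[:3,:3]=Rt;M[:3,3]=st["position"]
print("cam in tool",np.round(np.linalg.inv(M)@W["extrinsics"],4).tolist())
f=lambda a,s,o:np.array(a)/s+np.array(o)
top={(-1,1):(75,100),(1,1):None}
# popper corners (sx,sy): x up in image
tc=[((1,1),f((75,101),6,(220,140))),((-1,1),f((54,444),6,(220,140))),((1,-1),f((692,141),6,(220,140))),((-1,-1),f((672,476),6,(220,140)))]
sc=[((-1,1),f((268,182),3,(160,120))),((1,1),f((448,262),3,(160,120))),((-1,-1),f((22,437),3,(160,120)))]
def ell(img,poly): pass
panT=f((550,289),6,(220,140))
for (s,p) in tc: print("T",s,np.round(atz(T,*p,.07),4))
for (s,p) in sc: print("S",s,np.round(atz(S,*p,.07),4))
print("pan T",atz(T,*panT,.12)); 
print("pan S",atz(S,*f((177,392),3,(160,120)),.12))
# pocket hole
for p in [(207,248),(200,317),(338,250),(333,322)]: print("hole",np.round(atz(T,*f(p,6,(220,140)),.07),4))
print("hub T",atz(T,*f((222,212),6,(220,140)),.0845),"post",atz(T,*f((87,227),6,(220,140)),.114))
print("hub S",atz(S,*f((340,284),3,(160,120)),.0845),"post",atz(S,*f((370,202),3,(160,120)),.114))
# cartridge
for n,C in (("top",T),("scene",S)):
    im=cv2.imread(f"pics/{n}0.png"); h=cv2.cvtColor(im,cv2.COLOR_BGR2HSV)
    for nm,lo,hi,z in (("yel",(20,100,60),(35,255,255),.056),("blue",(105,120,40),(130,255,255),.03)):
        m=cv2.inRange(h,lo,hi); 
        if n=="top": m[:, :120]=0;m[:,220:]=0
        else: m[:,:260]=0;m[:,310:]=0;m[:140]=0;m[180:]=0
        v,u=np.nonzero(m); print(n,nm,len(u),np.round(atz(C,u.mean(),v.mean(),z),4))
        if n=="top":
            pts=np.array([atz(C,a,b,z)[:2] for a,b in zip(u,v)],np.float32)
            print(cv2.minAreaRect(pts*1000))
```

```text
tcp px wrist [[260.88531606 228.68892419]]
[[-0.945  0.327 -0.001]
 [ 0.327  0.945 -0.001]
 [ 0.    -0.001 -1.   ]]
cam in tool [[0.0001, -0.9633, -0.2686, 0.0785], [1.0, 0.0001, 0.0, -0.0005], [-0.0, -0.2686, 0.9633, -0.1808], [0.0, 0.0, 0.0, 1.0]]
T (1, 1) [0.6256 0.1495 0.07  ]
T (-1, 1) [0.4347 0.1546 0.07  ]
T (1, -1) [ 0.6139 -0.195   0.07  ]
T (-1, -1) [ 0.4269 -0.1862  0.07  ]
S (-1, 1) [0.4416 0.1571 0.07  ]
S (1, 1) [0.6289 0.1525 0.07  ]
S (-1, -1) [ 0.4351 -0.1851  0.07  ]
pan T [ 0.52306711 -0.10933832  0.12      ]
pan S [ 0.53633945 -0.11799907  0.12      ]
hole [0.5456 0.0738 0.07  ]
hole [0.5071 0.0765 0.07  ]
hole [0.5467 0.0012 0.07  ]
hole [0.5066 0.003  0.07  ]
hub T [0.56392129 0.0661791  0.0845    ] post [0.5495323  0.13828276 0.114     ]
hub S [0.56872337 0.06905884 0.0845    ] post [0.55561165 0.14149585 0.114     ]
top yel 46 [0.4665 0.3459 0.056 ]
((466.370361328125, 346.0919189453125), (20.34334373474121, 19.89438819885254), 2.6301188468933105)
top blue 187 [0.4666 0.3458 0.03  ]
((467.4756774902344, 347.1013488769531), (38.09876251220703, 73.85266876220703), 15.830081939697266)
scene yel 73 [0.4742 0.3365 0.056 ]
scene blue 77 [0.4755 0.3345 0.03  ]
```

```bash
cat >> h.py <<'E'
def tcp():
    st=manip.get_state(); return st,np.array(st["position"]),R.from_rotvec(st["eef_rot"])
def down(yaw_deg):
    # tool z down, tool y at yaw_deg in world
    a=np.radians(yaw_deg); y=np.array([np.cos(a),np.sin(a),0]);z=np.array([0,0,-1.]);x=np.cross(y,z)
    return R.from_matrix(np.c_[x,y,z])
def plan(P,yaw):
    st,p,r=tcp()
    d=r.inv().apply(np.array(P)-p)/.2; t=(r.inv()*down(yaw)).as_rotvec()/(np.pi/2)
    print("delta",np.round(d,4).tolist(),"turn",np.round(t,4).tolist(), "rows>=",int(np.ceil(max(np.linalg.norm(d)*200/50,np.linalg.norm(t)*90/8.59))))
def show(n,name,crop=None,f=1):
    im=manip.read_camera(n); cv2.imwrite("pics/"+name,im); return im
def yaw():
    st,p,r=tcp(); m=r.as_matrix(); return np.degrees(np.arctan2(m[1,1],m[0,1]))
E
python3 - <<'E'
from h import *
plan([.467,.345,.16],105.8)
E
```

```text
delta [-1.6438, -0.8543, 0.224] turn [-0.0008, -0.0004, -0.3874] rows>= 8
```

>>> carry_out(deltas=[-0.1,-0.05,0,0,0,-0.05,1,-0.25,-0.13,0,0,0,-0.13,1,-0.45,-0.24,0.05,0,0,-0.22,1,-0.65,-0.34,0.08,0,0,-0.3,1,-0.85,-0.45,0.11,0,0,-0.36,1,-1,-0.52,0.14,0,0,-0.387,1])

```text
clock: 0.75
position: [0.3686, 0.4486, 0.1769]
eef_rot: [0.433, -3.111, 0.001]
force: [-0.5, 0.7, 0.1]
width: 0.0937
```

Run:
```python
from h import *
plan([.467,.345,.16],105.8)
```

```text
delta [-0.3321, -0.6327, 0.0848] turn [-0.0003, -0.0003, 0.0005] rows>= 3
```

>>> carry_out(deltas=[-0.08,-0.15,0.02,0,0,0,1,-0.18,-0.35,0.05,0,0,0,1,-0.28,-0.53,0.07,0,0,0,1,-0.33,-0.63,0.085,0,0,0,1,-0.33,-0.63,0.085,0,0,0,1,-0.33,-0.63,0.085,0,0,0,1])

```text
clock: 1.35
position: [0.4648, 0.3474, 0.1602]
eef_rot: [0.429, -3.111, -0.0]
force: [-0.9, -0.7, -0.1]
width: 0.0943
```

Run:
```python
from h import *
st,p,r=tcp(); print(p,yaw(),st["dq"])
show("wrist","w1.png")
C=manip.get_calibration("wrist");im=cv2.imread("pics/w1.png");h=cv2.cvtColor(im,cv2.COLOR_BGR2HSV)
for nm,lo,hi,z in (("yel",(20,100,60),(35,255,255),.056),("blue",(105,120,40),(130,255,255),.03)):
    m=cv2.inRange(h,lo,hi); v,u=np.nonzero(m); print(nm,len(u),u.mean(),v.mean())
    pts=np.array([atz(C,a,b,z)[:2] for a,b in zip(u,v)],np.float32); print(cv2.minAreaRect(pts*1000))
```

```text
[0.46484148 0.34735018 0.16016472] 105.71742398808941 [ 0.02818416 -0.00647609 -0.00204209  0.00011552 -0.0029564  -0.00134815]
yel 551 258.7822141560799 209.46098003629763
((569.2381591796875, 390.1417236328125), (243.7243194580078, 447.7769775390625), 3.867910861968994)
blue 1544 260.9229274611399 182.9598445595855
((464.2845764160156, 348.39794921875), (40.48509979248047, 73.83761596679688), 15.786703109741211)
```

View pics/w1.png

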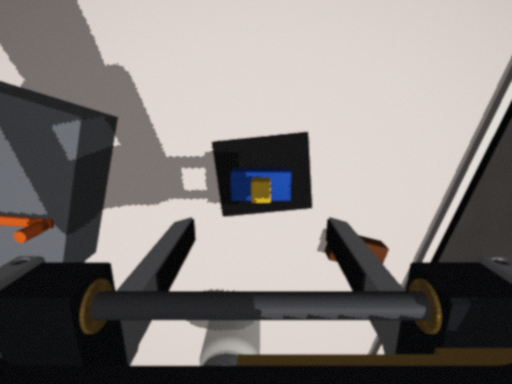

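The blue cartridge shows at wrist (261,186), its yellow grip top at (261,184), square to the jaws; the brown look-alike is at (360,248), and the lever post at the left edge (38,231).

Run:
```python
from h import *
C=manip.get_calibration("wrist");im=cv2.imread("pics/w1.png")
cv2.imwrite("pics/c4.png",cv2.resize(im[150:220,210:315],None,fx=7,fy=7,interpolation=cv2.INTER_CUBIC))
h=cv2.cvtColor(im,cv2.COLOR_BGR2HSV)
m=cv2.inRange(h,(20,100,60),(35,255,255));m[215:]=0;v,u=np.nonzero(m);print(u.min(),u.max(),v.min(),v.max())
m=cv2.inRange(h,(105,120,40),(130,255,255));v,u=np.nonzero(m);print(u.min(),u.max(),v.min(),v.max())
```

```text
251 270 178 203
230 292 168 201
```

View pics/c4.png

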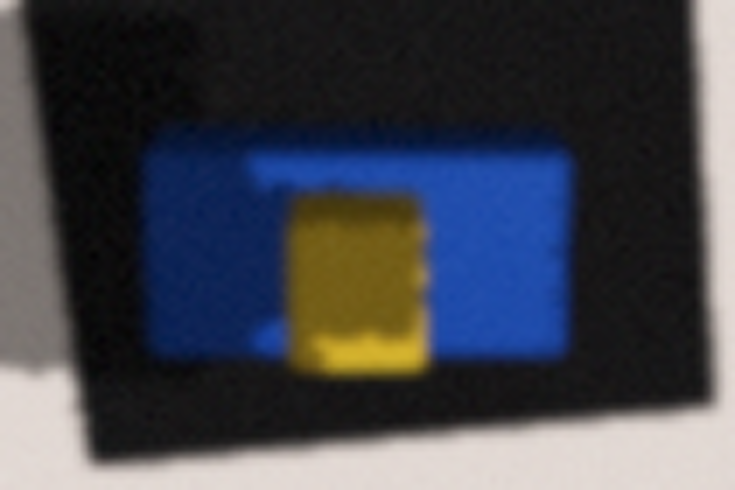

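Run:
```python
from h import *
C=manip.get_calibration("wrist")
B=[atz(C,u,v,.03) for u,v in ((230.7,171.4),(291.7,171.4),(291.7,201.1),(230.7,201.1))]
Y=[atz(C,u,v,.056) for u,v in ((251.5,181.4),(270.3,181.4),(270.3,203.3),(251.5,203.3))]
for q in (B,Y): print(np.mean(q,0),np.linalg.norm(q[0]-q[1]),np.linalg.norm(q[1]-q[2]))
c=(np.mean(B,0)+np.mean(Y,0))/2
plan([c[0],c[1],.033],105.8)
```

```text
[0.46617104 0.34939668 0.03      ] 0.07161986227380146 0.03658396254835115
[0.4663608  0.34900367 0.056     ] 0.020435771810977138 0.02502100268540437
delta [-0.0104, 0.0039, 0.6366] turn [0.0002, -0.0003, -0.0002] rows>= 3
```

>>> carry_out(deltas=[-0.01,0.004,0.12,0,0,0,0.6,-0.01,0.004,0.28,0,0,0,0.6,-0.01,0.004,0.44,0,0,0,0.6,-0.01,0.004,0.56,0,0,0,0.6,-0.01,0.004,0.62,0,0,0,0.6,-0.01,0.004,0.635,0,0,0,0.6,-0.01,0.004,0.635,0,0,0,0.6], force=20)

```text
clock: 2.1
position: [0.4669, 0.3494, 0.0341]
eef_rot: [-0.432, 3.111, 0.0]
force: [-0.5, -0.5, -0.1]
width: 0.0568
```

>>> carry_out(deltas=[0,0,0,0,0,0,0.1,0,0,0,0,0,0,0.1,0,0,0,0,0,0,0.1,0,0,0,0,0,0,0.1,0,0,0,0,0,0,0.1], force=20)

```text
clock: 2.6
position: [0.4671, 0.3487, 0.0338]
eef_rot: [-0.431, 3.111, 0.0]
force: [0.0, 0.1, 2.2]
width: 0.0221
```

Run:
```python
from h import *
plan([.467,.3487,.20],105.8)
plan([.61,.04,.22],88.3)
```

```text
delta [-0.0001, 0.0001, -0.831] turn [0.0, 0.0003, -0.0005] rows>= 4
delta [-0.2691, -1.6796, -0.9309] turn [0.0001, 0.0003, 0.194] rows>= 8
```

>>> carry_out(deltas=[0,0,-0.08,0,0,0,0.1,0,0,-0.2,0,0,0,0.1,0,0,-0.4,0,0,0,0.1,-0.01,-0.05,-0.6,0,0,0,0.1,-0.05,-0.18,-0.75,0,0,0.03,0.1,-0.07,-0.35,-0.85,0,0,0.07,0.1,-0.1,-0.55,-0.92,0,0,0.11,0.1,-0.13,-0.75,-0.93,0,0,0.15,0.1,-0.15,-0.9,-0.93,0,0,0.18,0.1,-0.16,-1,-0.93,0,0,0.194,0.1])

```text
clock: 3.6
position: [0.5527, 0.1628, 0.2208]
eef_rot: [0.051, 3.14, -0.0]
force: [-0.7, 1.0, -1.6]
width: 0.0219
```

Run:
```python
from h import *
plan([.61,.04,.22],88.3)
```

```text
delta [-0.3065, -0.6045, 0.0043] turn [-0.0001, 0.0008, -0.002] rows>= 3
```

>>> carry_out(deltas=[-0.08,-0.15,0,0,0,0,0.1,-0.18,-0.36,0,0,0,0,0.1,-0.27,-0.52,0,0,0,0,0.1,-0.306,-0.6,0,0,0,0,0.1,-0.306,-0.6,0,0,0,0,0.1,-0.306,-0.6,0,0,0,0,0.1])

```text
clock: 4.2
position: [0.6091, 0.0439, 0.2197]
eef_rot: [-0.046, -3.141, -0.001]
force: [-0.2, 0.5, -0.8]
width: 0.0221
```

Run:
```python
from h import *
im=show("wrist","w2.png")
print(yaw(),tcp()[1]); C=manip.get_calibration("wrist");np.save("w2.npy",C,allow_pickle=True)
cv2.imwrite("pics/w2b.png",cv2.resize(im[60:290],None,fx=1.56,fy=1.56,interpolation=cv2.INTER_CUBIC))
```

```text
88.36162511178192 [0.60900023 0.04439242 0.21960952]
```

View pics/w2.png

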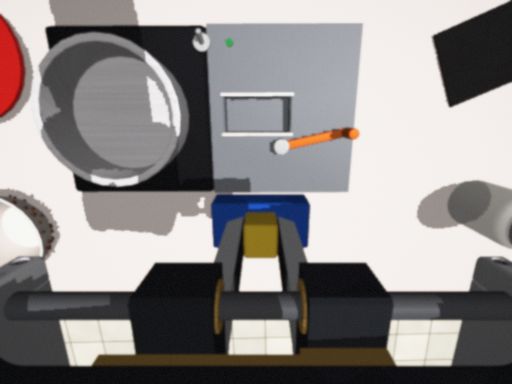

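Run:
```python
import cv2
im=cv2.imread("pics/w2.png")
cv2.imwrite("pics/c5.png",cv2.resize(im[75:175,200:370],None,fx=4.5,fy=4.5,interpolation=cv2.INTER_CUBIC))
cv2.imwrite("pics/c6.png",cv2.resize(im[10:210,20:220],None,fx=3,fy=3,interpolation=cv2.INTER_CUBIC))
```

```text
(no output)
```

View pics/c5.png

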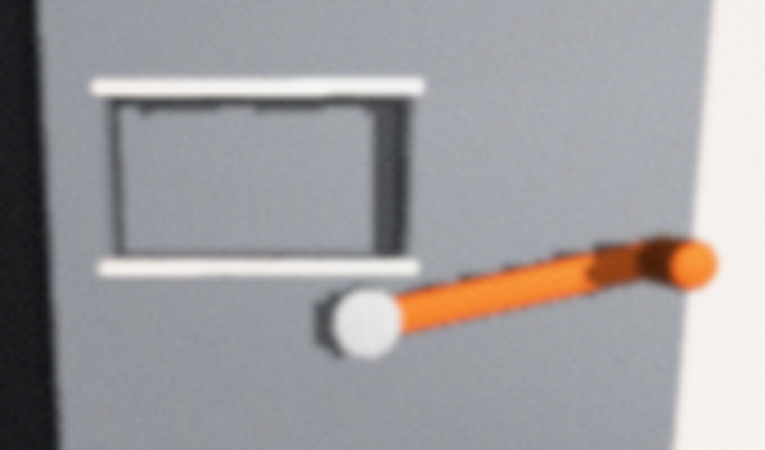

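View pics/c6.png

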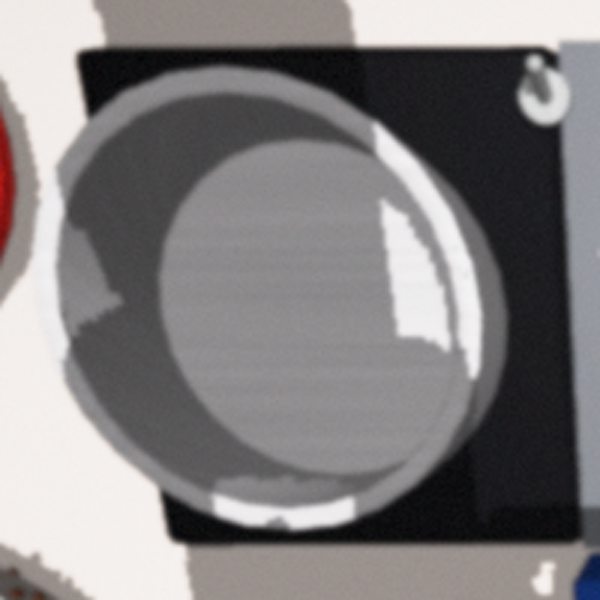

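Run:
```python
from h import *
from scipy.optimize import least_squares
C=np.load("w2.npy",allow_pickle=True).item()
f=lambda p,s,o:np.array(p)/s+np.array(o)
a=lambda p,s,o,z:atz(C,*f(p,s,o),z)
c5=(4.5,(200,75));c6=(3,(20,10))
H=[a(p,*c5,.07) for p in ((110,97),(410,97),(405,257),(117,257))]
print("hole",np.round(H,4).tolist(),np.mean(H,0)); 
for i in range(4): print(np.linalg.norm(H[i]-H[(i+1)%4]))
yv=(H[1]-H[0]+H[2]-H[3]);print("yaw y",np.degrees(np.arctan2(yv[1],yv[0])))
RL=[a(p,*c5,.07) for p in ((92,87),(424,87),(418,267),(98,267))];print("rails",np.mean(RL,0),np.round(RL,4).tolist())
print("hub",a((367,324),*c5,.0845),"post",a((692,265),*c5,.114))
D=[a(p,*c6,.07) for p in ((80,50),(172,542))];print("deck -y",D)
o=[(225,66),(38,290),(66,365),(290,530),(440,200),(475,280),(110,107)]
i=[(220,93),(58,270),(215,497),(350,497),(450,300),(420,215)]
def fit(pts,r,z=.12):
    P=np.array([a(p,*c6,z)[:2] for p in pts])
    s=least_squares(lambda x:np.hypot(*(P-x[:2]).T)-x[2],[.52,-.11,r]);return np.round(s.x,4),np.round(s.fun,4)
print(fit(o,.074),fit(i,.066))
```

```text
hole [[0.5073, 0.0055, 0.07], [0.5095, 0.0828, 0.07], [0.5498, 0.0815, 0.07], [0.5476, 0.0048, 0.07]] [0.52853617 0.04365832 0.07      ]
0.07726350739965251
0.04031246796223825
0.07673906196582087
0.04030957431011042
yaw y 88.36880153895709
rails [0.52860849 0.04299907 0.07      ] [[0.5047, 0.0011, 0.07], [0.5072, 0.0864, 0.07], [0.5525, 0.085, 0.07], [0.5501, -0.0004, 0.07]]
hub [0.56560257 0.07017026 0.0845    ] post [0.55091216 0.14321202 0.114     ]
deck -y [array([ 0.4300617 , -0.18303515,  0.07      ]), array([ 0.6149109 , -0.18860195,  0.07      ])]
(array([ 0.5248, -0.1064,  0.0729]), array([ 0.001 ,  0.0006, -0.0019,  0.0013, -0.001 , -0.0003,  0.0003])) (array([ 0.5252, -0.1084,  0.0658]), array([ 0.0011, -0.001 ,  0.0005,  0.0002, -0.0007, -0.0002]))
```

Run:
```python
from h import *
im=cv2.imread("pics/w2.png")
cv2.imwrite("pics/c7.png",cv2.resize(im[185:270,200:320],None,fx=6,fy=6,interpolation=cv2.INTER_CUBIC))
plan([.5285,.0437,.13],88.37)
C=np.load("w2.npy",allow_pickle=True).item()
p=tcp()[1];r=tcp()[2]
zt=p[2]-.0038
for sx in(18,-18):
  for sy in(36,-36):
    q=p+r.apply(np.array([sx,sy,0])*1e-3);q[2]=zt; print(sx,sy,proj(C,q)-[200,185], (proj(C,q)-[200,185])*6)
```

```text
delta [0.4021, -0.0152, 0.4482] turn [0.0004, -0.0003, -0.0001] rows>= 3
18 36 [[110.71863829  18.55657104]] [[664.31182974 111.33942623]]
18 -36 [[10.73244946 18.56186268]] [[ 64.39469673 111.37117608]]
-18 36 [[108.32031758  63.8531065 ]] [[649.9219055  383.11863902]]
-18 -36 [[13.07055263 63.86702853]] [[ 78.42331577 383.20217115]]
```

View pics/c7.png

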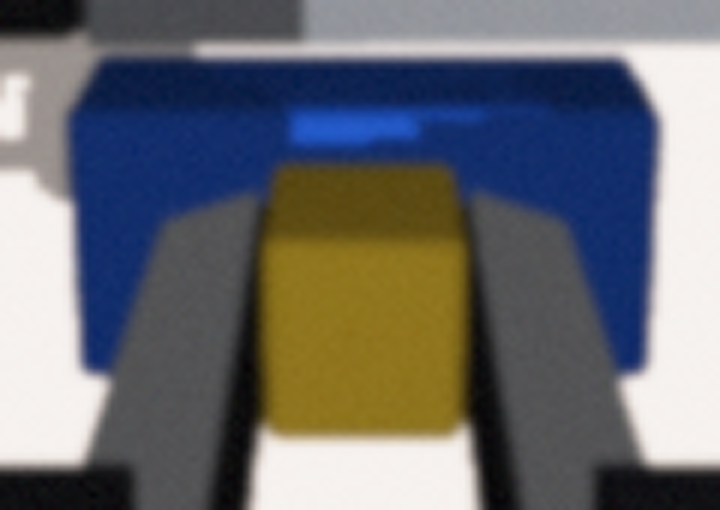

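>>> carry_out(deltas=[0.08,0,0,0,0,0,0.1,0.2,-0.01,0.05,0,0,0,0.1,0.32,-0.015,0.15,0,0,0,0.1,0.38,-0.015,0.3,0,0,0,0.1,0.4,-0.015,0.42,0,0,0,0.1,0.4,-0.015,0.45,0,0,0,0.1,0.4,-0.015,0.45,0,0,0,0.1])

```text
clock: 4.95
position: [0.5289, 0.0436, 0.1291]
eef_rot: [-0.044, -3.14, -0.0]
force: [0.5, 0.2, -0.4]
width: 0.0218
```

Run:
```python
from h import *
im=show("wrist","w3.png")
print(yaw(),tcp()[1]);  C=manip.get_calibration("wrist");np.save("w3.npy",C,allow_pickle=True)
cv2.imwrite("pics/c8.png",cv2.resize(im[90:260,170:370],None,fx=4,fy=3.5,interpolation=cv2.INTER_CUBIC))
plan([.5292,.0437,.098],88.37)
c=np.array([.5285,.0437,.07]);x=np.array([.9996,-.0285,0]);y=np.array([.0285,.9996,0])
for a in(-20,20):
  for b in (-38,38): print(a,b,(proj(C,c+a*1e-3*x+b*1e-3*y)-[170,90])*[4,3.5])
```

```text
88.37108824136473 [0.53001388 0.04321027 0.13029695]
delta [0.0043, 0.0023, 0.1615] turn [-0.0, 0.0006, 0.0] rows>= 1
-20 -38 [[198.75127846 317.14344288]]
-20 38 [[529.78832919 317.19690866]]
20 -38 [[205.4824238 459.3932599]]
20 38 [[522.70712834 459.44245072]]
```

View pics/c8.png

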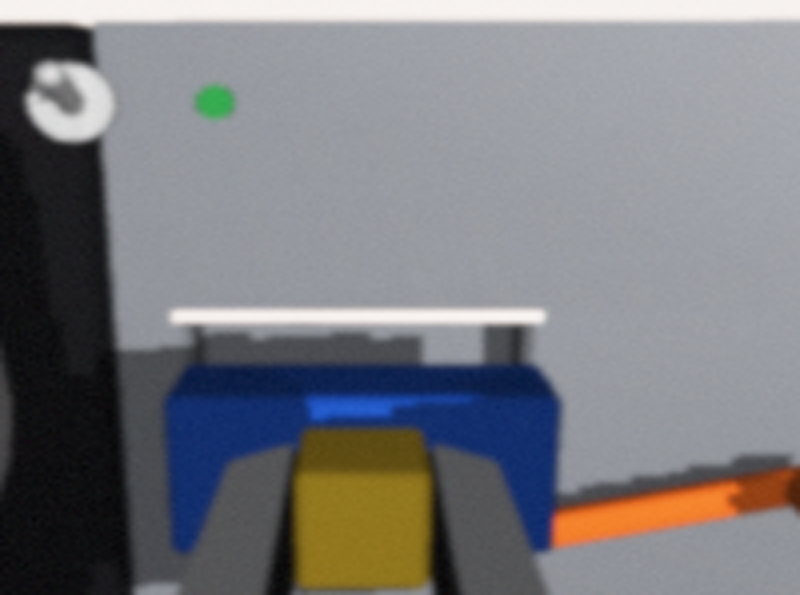

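Run:
```python
import cv2,numpy as np
im=cv2.imread("pics/w3.png")
cv2.imwrite("pics/c9.png",cv2.resize(im[172:205,205:315],None,fx=7,fy=7,interpolation=cv2.INTER_CUBIC))
g=cv2.cvtColor(im,cv2.COLOR_BGR2GRAY)
for v in (184,186,188,190,192): print(v,g[v,214:224],g[v,286:308])
```

```text
184 [146 139 131 113  90  83  97 122 135 133] [155 157 157 149 131 100  83  81  82  79  77  69  58  57  78  99 116 135
 151 157 155 157]
186 [144 139 132 114  91  67  69  79  87  83] [153 155 154 149 128  98  82  76  78  77  74  65  53  54  73  97 115 136
 148 156 158 156]
188 [127 122 116  99  80  56  52  63  72  76] [154 155 155 149 132  98  82  78  79  79  73  63  50  54  73  97 115 135
 150 157 155 156]
190 [78 76 70 64 55 47 51 61 74 76] [154 156 151 149 127  98  82  78  75  75  74  64  51  56  78 100 119 139
 150 155 154 156]
192 [74 73 66 58 52 44 47 59 67 73] [150 149 147 143 122  95  77  75  74  73  71  61  48  54  77  96 118 136
 150 154 155 154]
```

View pics/c9.png

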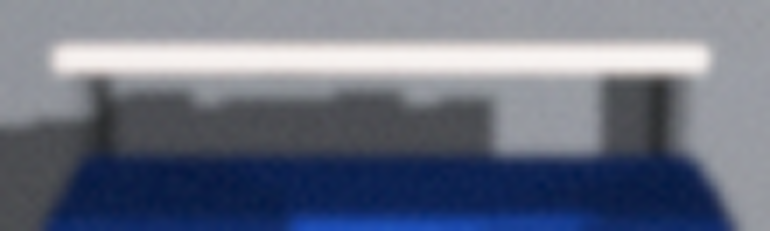

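Run:
```python
from h import *
C=np.load("w3.npy",allow_pickle=True).item()
for z in(.07,.072,.074): print(z,atz(C,259.4,180.3,z))
print("blue lower edge", atz(C,260.5,172+155/7,.13-.0298),atz(C,260.5,172+155/7,.13-.033))
print(tcp()[1]); plan([.5288,.0424,.098],88.37)
```

```text
0.07 [0.50816302 0.04274784 0.07      ]
0.072 [0.50769082 0.04276737 0.072     ]
0.074 [0.50721863 0.0427869  0.074     ]
blue lower edge [0.51263065 0.04360136 0.1002    ] [0.51356214 0.04357858 0.097     ]
[0.53001388 0.04321027 0.13029695]
delta [0.0061, -0.0042, 0.1615] turn [-0.0, 0.0006, 0.0] rows>= 1
```

>>> carry_out(deltas=[0.004,-0.004,0.04,0,0,0,0.1,0.004,-0.004,0.1,0,0,0,0.1,0.004,-0.004,0.135,0,0,0,0.1,0.004,-0.004,0.135,0,0,0,0.1])

```text
clock: 5.4
position: [0.5277, 0.0418, 0.1008]
eef_rot: [-0.047, -3.138, -0.001]
force: [-0.9, -0.1, -0.3]
width: 0.0221
```

Run:
```python
from h import *
im=show("wrist","w4.png")
st,p,r=tcp();print(yaw(),p,st["force"])
cv2.imwrite("pics/c10.png",cv2.resize(im[150:210,200:320],None,fx=6.5,fy=6.5,interpolation=cv2.INTER_CUBIC))
```

```text
88.2948114311609 [0.52818502 0.0417729  0.10157756] [ 0.41755839 -0.20226239 -1.24349011]
```

View pics/c10.png

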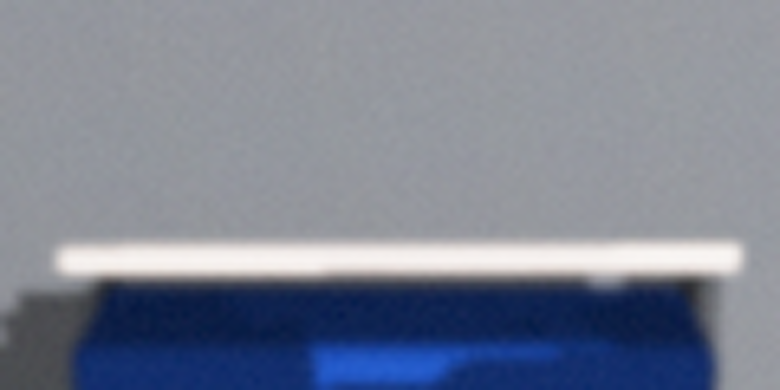

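>>> carry_out(deltas=[-0.004,0,0.01,0,0,0,0.1,-0.004,0,0.025,0,0,0,0.1,-0.004,0,0.04,0,0,0,0.1,-0.004,0,0.055,0,0,0,0.1,-0.004,0,0.07,0,0,0,0.1])

```text
clock: 5.95
position: [0.5295, 0.0417, 0.0882]
eef_rot: [-0.047, -3.141, 0.0]
force: [0.7, -0.3, -0.5]
width: 0.0222
```

>>> carry_out(deltas=[0,0,0.012,0,0,0,0.1,0,0,0.024,0,0,0,0.1,0,0,0.034,0,0,0,0.1,0,0,0.042,0,0,0,0.1,0,0,0.045,0,0,0,0.1])

```text
clock: 6.45
position: [0.5297, 0.0417, 0.0798]
eef_rot: [-0.047, -3.141, -0.0]
force: [-1.1, -0.6, 4.8]
width: 0.0216
```

>>> carry_out(deltas=[0,0,0,0,0,0,0.3,0,0,0,0,0,0,0.45,0,0,0,0,0,0,0.45,0,0,-0.1,0,0,0,0.45,0,0,-0.25,0,0,0,0.45,0,0,-0.45,0,0,0,0.45,0,0,-0.5,0,0,0,0.45,0,0,-0.5,0,0,0,0.45])

```text
clock: 7.25
position: [0.5308, 0.0416, 0.1814]
eef_rot: [0.046, 3.137, -0.001]
force: [0.1, 0.3, 0.5]
width: 0.0419
```

Run:
```python
from h import *
im=show("wrist","w5.png");s=show("scene","s5.png")
st,p,r=tcp();print(yaw(),p,st["force"])
C=manip.get_calibration("wrist");np.save("w5.npy",C,allow_pickle=True)
cv2.imwrite("pics/c11.png",np.hstack([cv2.resize(im[120:250,190:420],(690,390)),]))
cv2.imwrite("pics/c12.png",cv2.resize(s[170:270,200:330],None,fx=5,fy=5,interpolation=cv2.INTER_CUBIC))
```

```text
88.29949584523477 [0.52869795 0.04180536 0.17796426] [-0.0720869   0.07248077 -0.94321324]
```

View pics/c11.png

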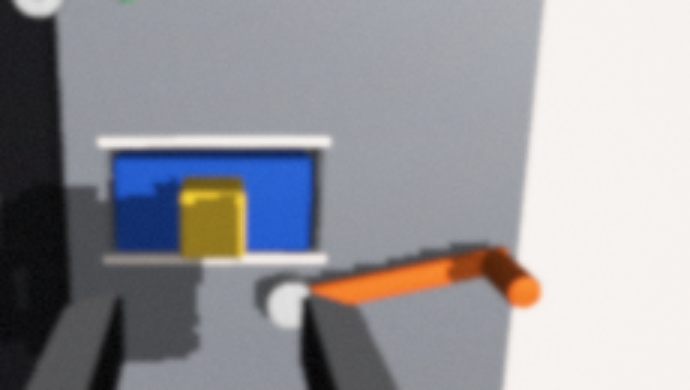

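View pics/c12.png

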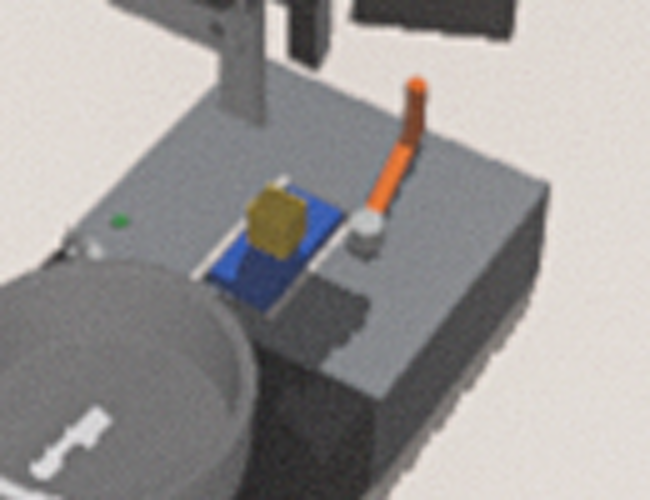

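Run:
```python
from h import *
C=np.load("w5.npy",allow_pickle=True).item()
print("post",atz(C,190+523/3,120+290/3,.114),"hub",atz(C,190+288/3,120+306/3,.0845))
P=[atz(C,190+u/3,120+v/3,.076) for u,v in((113,153),(316,153),(312,250),(113,250))];print(np.mean(P,0))
plan([.551,.143,.15],11.4)
```

```text
post [0.54660271 0.14177065 0.114     ] hub [0.5618614  0.06863546 0.0845    ]
[0.52433873 0.04264228 0.076     ]
delta [-0.0967, 0.509, 0.1397] turn [-0.0008, -0.0012, 0.8544] rows>= 9
```

>>> carry_out(deltas=[-0.01,0.06,0,0,0,0.08,0.45,-0.03,0.15,0.02,0,0,0.17,0.45,-0.05,0.25,0.04,0,0,0.26,0.45,-0.06,0.34,0.06,0,0,0.35,0.45,-0.08,0.42,0.08,0,0,0.44,0.45,-0.09,0.48,0.1,0,0,0.53,0.45,-0.097,0.509,0.12,0,0,0.62,0.45,-0.097,0.509,0.14,0,0,0.71,0.45,-0.097,0.509,0.14,0,0,0.79,0.45,-0.097,0.509,0.14,0,0,0.84,0.45,-0.097,0.509,0.14,0,0,0.854,0.45,-0.097,0.509,0.14,0,0,0.854,0.45,-0.097,0.509,0.14,0,0,0.854,0.45])

```text
clock: 8.65
position: [0.5514, 0.1428, 0.1505]
eef_rot: [-1.987, -2.432, 0.002]
force: [-0.4, -0.1, 0.7]
width: 0.0424
```

Run:
```python
from h import *
im=show("wrist","w6.png")
st,p,r=tcp();print(yaw(),p,st["dq"].round(3))
C=manip.get_calibration("wrist");print(proj(C,[.551,.143,.114]))
cv2.imwrite("pics/c13.png",cv2.resize(im[120:300,150:380],None,fx=3.3,fy=3.3))
plan([.551,.143,.09],11.4)
```

```text
11.490588882853748 [0.55157865 0.1428657  0.15082931] [ 0.001 -0.006 -0.006  0.001  0.     0.003]
[[260.22027791 210.44969377]]
delta [0.0012, -0.0024, 0.3041] turn [-0.0006, -0.0001, 0.001] rows>= 2
```

View pics/c13.png

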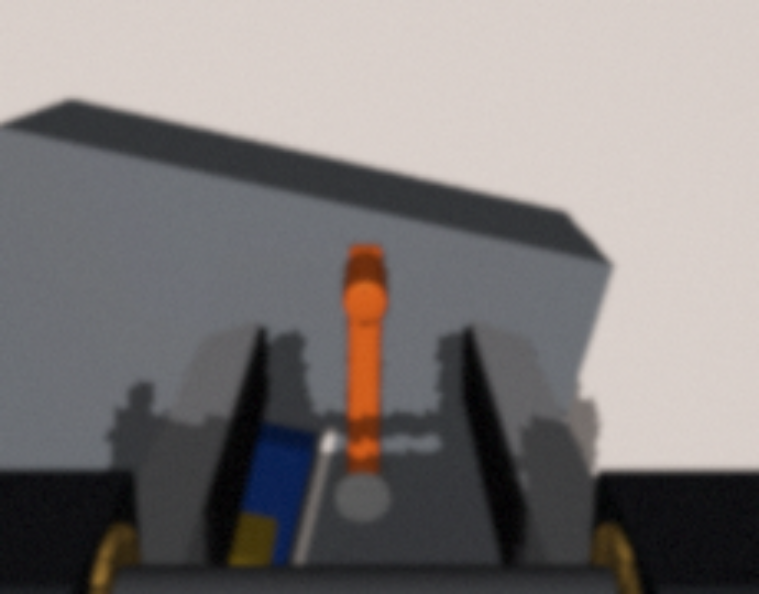

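>>> carry_out(deltas=[0,-0.001,0.06,0,0,0,0.4,0,-0.001,0.16,0,0,0,0.4,0,-0.001,0.25,0,0,0,0.4,0,-0.001,0.3,0,0,0,0.4,0,-0.001,0.303,0,0,0,0.3,0,-0.001,0.303,0,0,0,0.05,0,-0.001,0.303,0,0,0,0.05,0,-0.001,0.303,0,0,0,0.05,0,-0.001,0.303,0,0,0,0.05], force=5)

```text
clock: 9.6
position: [0.5524, 0.143, 0.0919]
eef_rot: [1.988, 2.431, 0.002]
force: [0.7, -0.5, 2.1]
width: 0.0116
```

Run:
```python
from h import *
st,p,r=tcp();y0=yaw();print(y0,p,st["force"],st["width"])
H=np.array([.5657,.0698]);X=np.array([.9996,-.0285]);Y=np.array([.0285,.9996])
v=p[:2]-H; q0=np.arctan2(v@Y,-v@X);print("r",np.hypot(*v),"q0",q0)
rr=np.hypot(*v)
for k in range(0,17):
    q=q0+( -.02-q0)*min(k/16,1); P=H+rr*(-np.cos(q)*X+np.sin(q)*Y)
    d=r.inv().apply(np.r_[P-p[:2],0])/.2; print(k,np.round(q,3),np.round(d,3).tolist(), round(-(q0-q)/(np.pi/2),3))
```

```text
11.444347956065014 [0.55242528 0.14295048 0.09186119] [ 0.65091421 -0.45235975  2.11005765] 0.011597304557986039
r 0.07434521832395394 q0 1.362774816561857
0 1.363 [0.0, 0.0, -0.0] -0.0
1 1.276 [-0.001, -0.032, -0.0] -0.055
2 1.19 [-0.004, -0.064, -0.0] -0.11
3 1.104 [-0.01, -0.096, -0.0] -0.165
4 1.017 [-0.019, -0.126, -0.0] -0.22
5 0.931 [-0.031, -0.156, -0.0] -0.275
6 0.844 [-0.045, -0.185, -0.0] -0.33
7 0.758 [-0.062, -0.213, -0.0] -0.385
8 0.671 [-0.081, -0.239, -0.0] -0.44
9 0.585 [-0.102, -0.263, -0.0] -0.495
10 0.499 [-0.125, -0.285, -0.0] -0.55
11 0.412 [-0.15, -0.306, -0.001] -0.605
12 0.326 [-0.176, -0.324, -0.001] -0.66
13 0.239 [-0.204, -0.339, -0.001] -0.715
14 0.153 [-0.233, -0.353, -0.001] -0.77
15 0.066 [-0.264, -0.363, -0.001] -0.825
16 -0.02 [-0.295, -0.371, -0.001] -0.88
```

>>> carry_out(deltas=[-0.001,-0.032,0,0,0,-0.055,0.05,-0.004,-0.064,0,0,0,-0.11,0.05,-0.01,-0.096,0,0,0,-0.165,0.05,-0.019,-0.126,0,0,0,-0.22,0.05,-0.031,-0.156,0,0,0,-0.275,0.05,-0.045,-0.185,0,0,0,-0.33,0.05,-0.062,-0.213,0,0,0,-0.385,0.05,-0.081,-0.239,0,0,0,-0.44,0.05,-0.102,-0.263,0,0,0,-0.495,0.05,-0.125,-0.285,0,0,0,-0.55,0.05,-0.15,-0.306,0,0,0,-0.605,0.05,-0.176,-0.324,0,0,0,-0.66,0.05,-0.204,-0.339,0,0,0,-0.715,0.05,-0.233,-0.353,0,0,0,-0.77,0.05,-0.264,-0.363,0,0,0,-0.825,0.05,-0.295,-0.371,0,0,0,-0.88,0.05,-0.295,-0.371,0,0,0,-0.88,0.05])

```text
clock: 11.3
position: [0.4909, 0.0713, 0.0917]
eef_rot: [-0.016, 3.141, 0.005]
force: [-1.4, 5.5, 4.1]
width: 0.0119
```

Run:
```python
from h import *
st,p,r=tcp();print(yaw(),p,st["force"],st["width"])
H=np.array([.5657,.0698]);X=np.array([.9996,-.0285]);Y=np.array([.0285,.9996])
v=p[:2]-H; print("r",np.hypot(*v),"q",np.arctan2(v@Y,-v@X))
```

```text
90.59940466559661 [0.49092732 0.07131178 0.09171675] [-1.36759623  5.45855341  4.09876039] 0.011895040988080276
r 0.07478796454923015 q -0.008288031107484705
```

>>> carry_out(deltas=[0,0,0,0,0,0,0.25,0,0,0,0,0,0,0.3,0,0,0,0,0,0,0.3,0,0,-0.08,0,0,0,0.3,0,0,-0.22,0,0,0,0.4,0,0,-0.4,0,0,0,0.6,0,0,-0.55,0,0,0,0.6,0,0,-0.65,0,0,0,0.6,0,0,-0.65,0,0,0,0.6,0,0,-0.65,0,0,0,0.6])

```text
clock: 12.3
position: [0.4905, 0.0703, 0.2202]
eef_rot: [0.017, -3.141, 0.0]
force: [-0.1, 0.6, -0.8]
width: 0.0567
```

Run:
```python
from h import *
im=show("wrist","w7.png"); s=show("scene","s7.png"); t=show("top","t7.png")
C=manip.get_calibration("wrist")
st,p,r=tcp();print(yaw(),p,st["dq"].round(3))
H=[.5657,.0698];X=np.array([.9996,-.0285])
print(proj(C,[[.5657,.0698,.0845],[*(H-.075*X),.114]]))
a=cv2.resize(im[100:280,130:370],None,fx=3,fy=3); cv2.imwrite("pics/c14.png",a)
cv2.imwrite("pics/c15.png",cv2.resize(s[170:350,80:330],None,fx=3,fy=3))
```

```text
90.63473618178851 [0.48969223 0.07036178 0.21887759] [ 0.001 -0.002 -0.003  0.     0.002  0.001]
[[259.34467913 241.96974266]
 [261.91758687 191.67589063]]
```

View pics/c14.png

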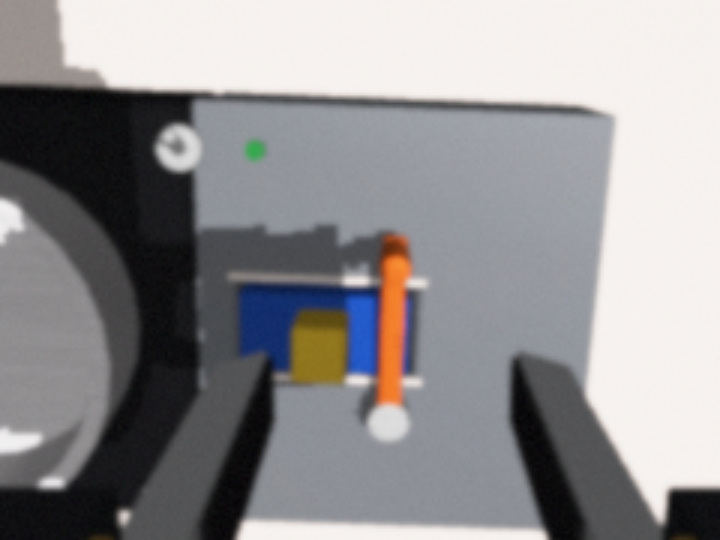

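View pics/c15.png

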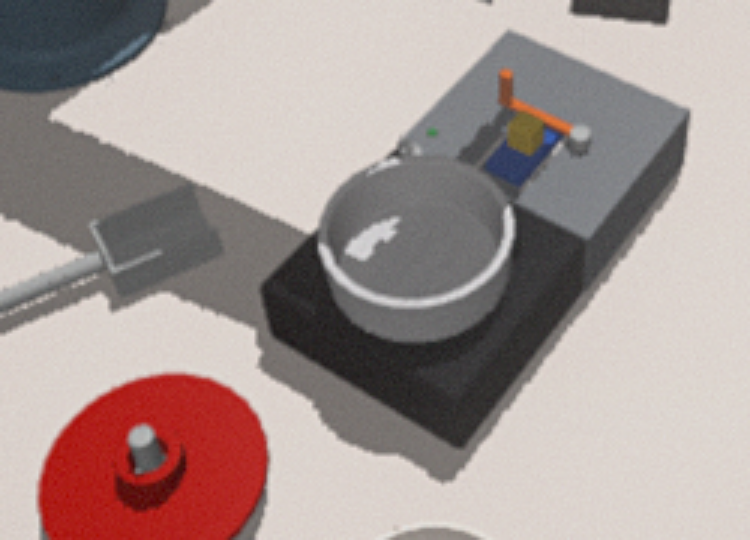

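Run:
```python
from h import *
T=manip.get_calibration("top");S=manip.get_calibration("scene")
t=cv2.imread("pics/top0.png");h=cv2.cvtColor(t,cv2.COLOR_BGR2HSV)
m=cv2.inRange(h,(0,120,60),(8,255,255))|cv2.inRange(h,(172,120,60),(180,255,255));m[:,:340]=0
c=max(cv2.findContours(m,0,1)[0],key=cv2.contourArea);print(cv2.minEnclosingCircle(c))
u,v=cv2.minEnclosingCircle(c)[0];print(atz(T,u,v,.043),atz(T,376,214.5,.078),"S",atz(S,127.5,315,.078))
print(manip.get_state()["joint_positions"])
plan([.45,-.27,.22],60)
plan([.45,-.27,.22],90)
```

```text
((372.3036193847656, 214.9025115966797), 23.501270294189453)
[ 0.44662393 -0.32862829  0.043     ] [ 0.44677179 -0.32994974  0.078     ] S [ 0.45069816 -0.32971426  0.078     ]
[-8.68690761e-02 -1.37069246e-01  1.93104528e+00 -6.55077739e-05
  1.35096626e+00 -1.66872969e+00]
delta [0.2173, -1.6995, -0.0053] turn [-0.0004, -0.0021, 0.3404] rows>= 7
delta [0.2173, -1.6995, -0.0053] turn [0.0002, -0.0021, 0.0071] rows>= 7
```

Run:
```python
from h import *
plan([.448,-.328,.20],40)
```

```text
delta [0.2302, -1.9894, 0.0946] turn [-0.0008, -0.0021, 0.5626] rows>= 9
```

>>> carry_out(deltas=[0.01,-0.05,0,0,0,0.03,0.6,0.02,-0.15,0,0,0,0.09,0.6,0.04,-0.3,0,0,0,0.16,0.6,0.06,-0.48,0,0,0,0.24,0.6,0.08,-0.66,0,0,0,0.32,0.6,0.1,-0.84,0,0,0,0.4,0.6,0.115,-1,0,0,0,0.47,0.6])

```text
clock: 13.15
position: [0.4689, -0.1319, 0.2201]
eef_rot: [-1.128, -2.931, 0.0]
force: [0.3, 0.3, -0.2]
width: 0.0567
```

Run:
```python
from h import *
plan([.448,-.328,.20],40)
```

```text
delta [-0.5795, -0.7976, 0.1006] turn [-0.0004, -0.0006, 0.0879] rows>= 4
```

>>> carry_out(deltas=[-0.12,-0.18,0.02,0,0,0.03,0.6,-0.28,-0.38,0.04,0,0,0.06,0.6,-0.42,-0.58,0.07,0,0,0.088,0.6,-0.54,-0.74,0.09,0,0,0.088,0.6,-0.58,-0.798,0.1,0,0,0.088,0.6,-0.58,-0.798,0.1,0,0,0.088,0.6,-0.58,-0.798,0.1,0,0,0.088,0.6])

```text
clock: 13.85
position: [0.4503, -0.3253, 0.2004]
eef_rot: [-1.317, -2.851, -0.001]
force: [-0.9, 0.0, 0.7]
width: 0.0565
```

Run:
```python
from h import *
im=show("wrist","w8.png")
C=manip.get_calibration("wrist");np.save("w8.npy",C,allow_pickle=True)
st,p,r=tcp();print(yaw(),p,st["dq"].round(3),st["joint_positions"].round(2))
cv2.imwrite("pics/c16.png",cv2.resize(im[130:250,180:340],None,fx=4.5,fy=4.5))
print((proj(C,[[.448,-.33,.078]])-[180,130])*4.5)
```

```text
40.46657112465148 [ 0.45064039 -0.32489889  0.20071655] [ 0.013 -0.01  -0.    -0.002 -0.003 -0.003] [-0.83  0.03  1.81  0.    1.31 -1.54]
[[342.5036491  260.40501806]]
```

View pics/c16.png

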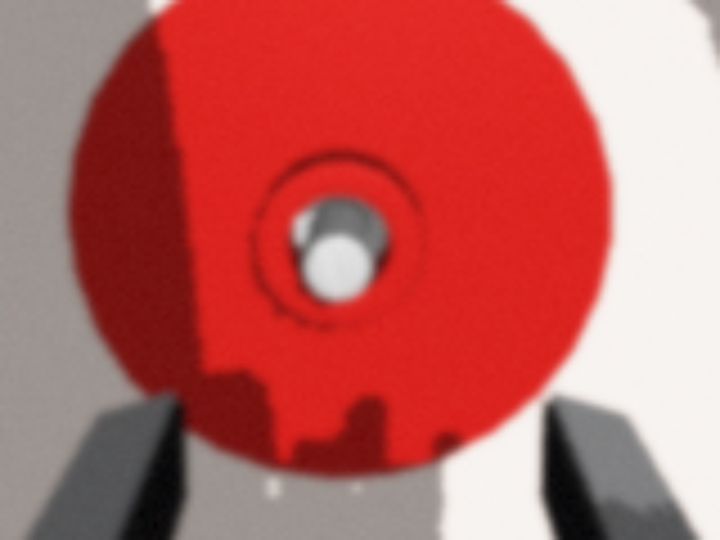

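Run:
```python
from h import *
C=np.load("w8.npy",allow_pickle=True).item()
s=atz(C,180+339/4.5,130+268/4.5,.078);print(s,"collar",atz(C,180+340/4.5,130+240/4.5,.054))
plan([s[0],s[1],.058],40)
```

```text
[ 0.44862449 -0.33214407  0.078     ] collar [ 0.4475172  -0.33103769  0.054     ]
delta [-0.0215, -0.0314, 0.7136] turn [0.0002, -0.0005, 0.0052] rows>= 3
```

>>> carry_out(deltas=[-0.02,-0.03,0.12,0,0,0.005,0.5,-0.021,-0.031,0.32,0,0,0.005,0.45,-0.021,-0.031,0.5,0,0,0.005,0.4,-0.021,-0.031,0.63,0,0,0.005,0.4,-0.021,-0.031,0.69,0,0,0.005,0.4,-0.021,-0.031,0.712,0,0,0.005,0.4,-0.021,-0.031,0.712,0,0,0.005,0.4])

```text
clock: 14.6
position: [0.4492, -0.3332, 0.0592]
eef_rot: [1.327, 2.847, -0.0]
force: [0.5, -0.4, -0.0]
width: 0.0374
```

>>> carry_out(deltas=[0,0,0,0,0,0,0.05,0,0,0,0,0,0,0.05,0,0,0,0,0,0,0.05,0,0,0,0,0,0,0.05,0,0,0,0,0,0,0.05], force=30)

```text
clock: 15.1
position: [0.4491, -0.3341, 0.0596]
eef_rot: [1.328, 2.845, -0.001]
force: [0.1, 1.0, 6.1]
width: 0.017
```

Run:
```python
from h import *
st,p,r=tcp();print(yaw(),p,st["force"],st["width"])
plan([.467,p[1],p[2]],40)
plan([.5245,-.1072,p[2]+.14],40)
```

```text
39.9610175142231 [ 0.44914582 -0.33405772  0.05959783] [0.08077497 0.97004959 6.05477067] 0.017026706588732933
delta [-0.0573, 0.0684, 0.0001] turn [0.0002, 0.0011, -0.0004] rows>= 1
delta [0.6262, 1.0175, -0.7008] turn [0.0002, 0.0011, -0.0004] rows>= 6
```

>>> carry_out(deltas=[0,0,-0.03,0,0,0,0.05,0,0,-0.08,0,0,0,0.05,0,0,-0.18,0,0,0,0.05,0,0,-0.32,0,0,0,0.05,0,0,-0.46,0,0,0,0.05,0,0,-0.58,0,0,0,0.05,0,0,-0.66,0,0,0,0.05,0,0,-0.7,0,0,0,0.05,0,0,-0.7,0,0,0,0.05])

```text
clock: 16.0
position: [0.4487, -0.3337, 0.1991]
eef_rot: [1.328, 2.846, -0.001]
force: [-0.4, -0.1, -3.6]
width: 0.0171
```

Run:
```python
from h import *
st,p,r=tcp();print(yaw(),p,st["force"],st["width"])
s=show("scene","s9.png");w=show("wrist","w9.png")
cv2.imwrite("pics/c17.png",np.hstack([cv2.resize(s[150:384,40:290],(400,374)),cv2.resize(w,(400,374))]))
plan([.5247,-.1074,p[2]],40)
```

```text
39.971614183823554 [ 0.44869401 -0.33371447  0.19907426] [-0.35863651 -0.12001576 -3.56613954] 0.017120164397274575
delta [0.6177, 1.0184, -0.0086] turn [-0.0001, -0.0015, -0.0003] rows>= 5
```

View pics/c17.png

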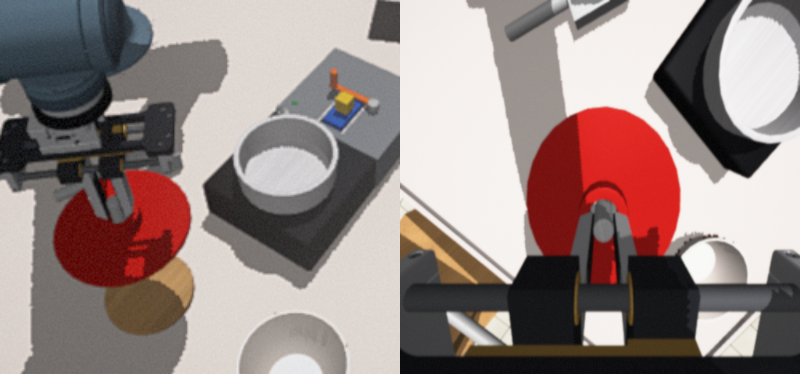

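>>> carry_out(deltas=[0.02,0.03,0,0,0,0,0.05,0.06,0.1,0,0,0,0,0.05,0.12,0.2,0,0,0,0,0.05,0.19,0.32,0,0,0,0,0.05,0.27,0.45,0,0,0,0,0.05,0.35,0.58,0,0,0,0,0.05,0.43,0.7,0,0,0,0,0.05,0.5,0.82,0,0,0,0,0.05,0.56,0.92,0,0,0,0,0.05,0.6,0.98,0,0,0,0,0.05,0.615,1,0,0,0,0,0.05,0.615,1,0,0,0,0,0.05,0.615,1,0,0,0,0,0.05])

```text
clock: 17.4
position: [0.5226, -0.1113, 0.1984]
eef_rot: [-1.329, -2.846, 0.001]
force: [-0.2, 0.2, -3.5]
width: 0.0171
```

Run:
```python
from h import *
w=show("wrist","w10.png");s=show("scene","s10.png");t=show("top","t10.png")
st,p,r=tcp();print(yaw(),p,st["force"],st["width"],st["dq"].round(3))
cv2.imwrite("pics/c18.png",np.hstack([cv2.resize(s[150:330,130:330],(400,360)),cv2.resize(w,(400,360))]))
plan([.5247,-.1074,.1700],40)
```

```text
39.89919563580371 [ 0.52261213 -0.11154682  0.19842336] [-0.01627135  0.31994839 -4.29217905] 0.01704213565033105 [ 0.002  0.    -0.001  0.003 -0.001  0.001]
delta [0.0092, 0.0213, 0.1421] turn [-0.0001, 0.0, -0.0011] rows>= 1
```

View pics/c18.png

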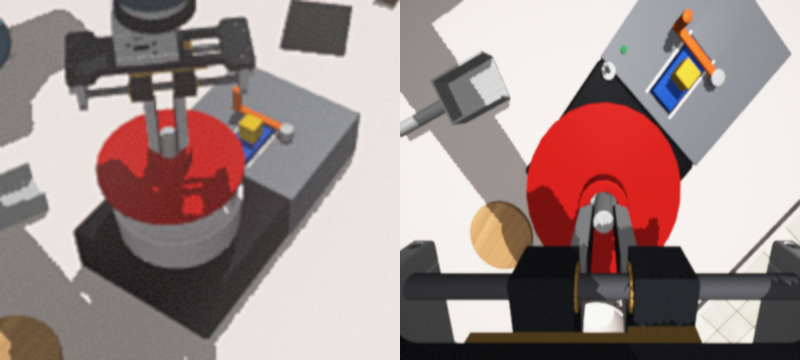

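Run:
```python
from h import *
w=cv2.imread("pics/w10.png")
C=manip.get_calibration("wrist")
cv2.imwrite("pics/c19.png",np.hstack([cv2.resize(w[40:140,310:430],(480,400),interpolation=cv2.INTER_CUBIC),cv2.resize(w[200:260,230:290],(300,400),interpolation=cv2.INTER_CUBIC)]))
p=tcp()[1]
print("hub pred",(proj(C,[.5657,.0698,.0845])-[310,40])*4,"stem tip pred",(proj(C,[p[0],p[1],p[2]+.0184])-[230,200])*[5,400/60]+[480,0])
```

```text
hub pred [[388.97372361 169.09050024]] stem tip pred [[635.3678497  263.03783141]]
```

View pics/c19.png

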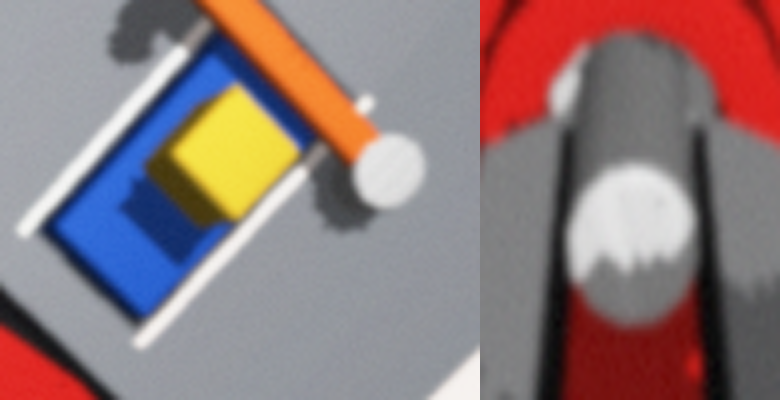

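Run:
```python
from h import *
plan([.5255,-.1085,.1700],40)
```

```text
delta [0.0024, 0.0209, 0.1421] turn [-0.0001, 0.0, -0.0011] rows>= 1
```

>>> carry_out(deltas=[0.002,0.01,0.01,0,0,0,0.05,0.002,0.021,0.03,0,0,0,0.05,0.002,0.021,0.06,0,0,0,0.05,0.002,0.021,0.09,0,0,0,0.05,0.002,0.021,0.12,0,0,0,0.05,0.002,0.021,0.14,0,0,0,0.05,0.002,0.021,0.142,0,0,0,0.05,0.002,0.021,0.142,0,0,0,0.05])

```text
clock: 18.35
position: [0.5257, -0.1078, 0.17]
eef_rot: [-1.328, -2.847, 0.0]
force: [0.8, -0.3, -3.3]
width: 0.0172
```

Run:
```python
from h import *
s=show("scene","s11.png")
st,p,r=tcp();print(yaw(),p,st["force"],st["width"],st["dq"].round(3))
cv2.imwrite("pics/c20.png",cv2.resize(s[180:310,150:290],None,fx=4,fy=4,interpolation=cv2.INTER_CUBIC))
plan([.5255,-.1085,.1570],40)
```

```text
39.97292912027786 [ 0.52591274 -0.10779803  0.17025271] [ 1.03900137e-01 -2.93939178e-03 -3.84732065e+00] 0.017085857101899464 [-0.    -0.004 -0.003 -0.    -0.     0.001]
delta [-0.0013, -0.0038, 0.0663] turn [0.0001, 0.0002, -0.0003] rows>= 1
```

View pics/c20.png

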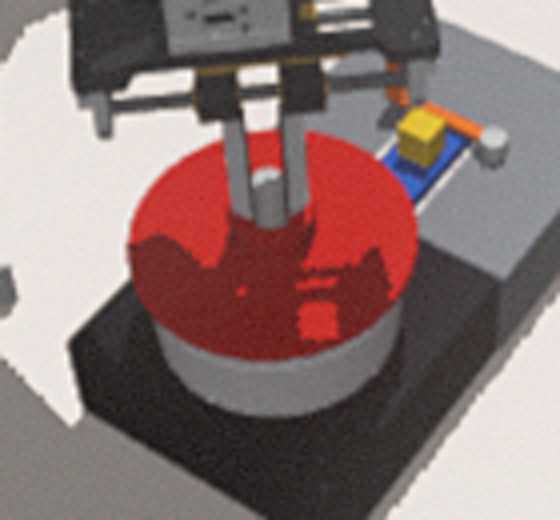

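Aligned, with only the lids' weight on the wrist. Lowering slowly.

>>> carry_out(deltas=[-0.001,-0.003,0.008,0,0,0,0.05,-0.001,-0.003,0.018,0,0,0,0.05,-0.001,-0.003,0.028,0,0,0,0.05,-0.001,-0.003,0.038,0,0,0,0.05,-0.001,-0.003,0.046,0,0,0,0.05,-0.001,-0.003,0.053,0,0,0,0.05,-0.001,-0.003,0.058,0,0,0,0.05,-0.001,-0.003,0.062,0,0,0,0.05])

```text
clock: 19.2
position: [0.5254, -0.1083, 0.1582]
eef_rot: [-1.328, -2.847, 0.0]
force: [-3.7, 0.2, 3.5]
width: 0.017
```

>>> carry_out(deltas=[0,0,0.003,0,0,0,0.05,0,0,0.003,0,0,0,0.05])

```text
clock: 19.4
position: [0.5254, -0.1083, 0.1582]
eef_rot: [-1.328, -2.847, 0.0]
force: [-3.9, 2.1, 4.7]
width: 0.0173
```

Run:
```python
from h import *
s=show("scene","s12.png")
st,p,r=tcp();print(yaw(),p,st["force"],st["wrist_torque"],st["width"])
cv2.imwrite("pics/c21.png",cv2.resize(s[180:310,150:290],None,fx=4,fy=4,interpolation=cv2.INTER_CUBIC))
```

```text
39.98232644377541 [ 0.52539938 -0.1082951   0.15820777] [-4.73851721  1.87063863  4.20956361] [ 0.2642505   0.87917827 -0.01588179] 0.017505749164523948
```

View pics/c21.png

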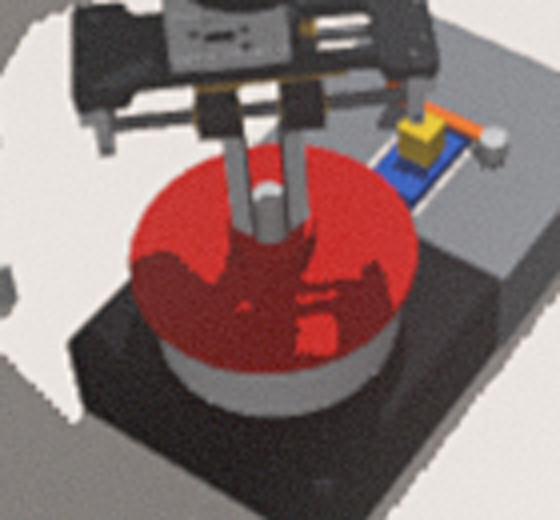

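>>> carry_out(deltas=[0,0,0,0,0,0,0.2,0,0,0,0,0,0,0.4,0,0,0,0,0,0,0.65,0,0,-0.05,0,0,0,0.7,0,0,-0.15,0,0,0,0.7,0,0,-0.27,0,0,0,0.7,0,0,-0.3,0,0,0,0.7,0,0,-0.3,0,0,0,0.7,0,0,-0.3,0,0,0,0.7])

```text
clock: 20.35
position: [0.525, -0.1081, 0.2162]
eef_rot: [-1.328, -2.846, 0.0]
force: [-0.3, -1.3, 0.4]
width: 0.0656
```

Run:
```python
from h import *
w=show("wrist","w13.png")
st,p,r=tcp();print(yaw(),p,st["force"],st["width"])
C=manip.get_calibration("wrist");np.save("w13.npy",C,allow_pickle=True)
s=show("scene","s13.png")
cv2.imwrite("pics/c22.png",cv2.resize(s[180:310,150:290],None,fx=4,fy=4,interpolation=cv2.INTER_CUBIC))
cv2.imwrite("pics/c23.png",cv2.resize(w[110:270,150:370],None,fx=3.5,fy=3.5,interpolation=cv2.INTER_CUBIC))
print((proj(C,[[.5247,-.1074,.176],[.5247,-.1074,.152]])-[150,110])*3.5)
```

```text
39.96882488498381 [ 0.5247916  -0.10801313  0.21576609] [-0.47863257  0.04662994 -0.83213284] 0.06545834488848215
[[389.51606423 347.92015317]
 [389.24842338 318.65962342]]
```

View pics/c22.png

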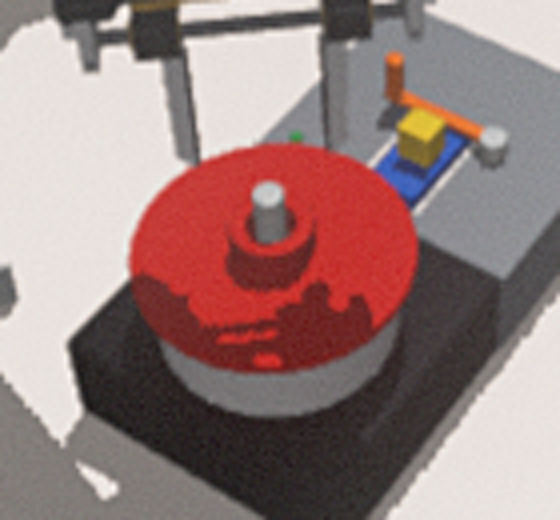

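View pics/c23.png

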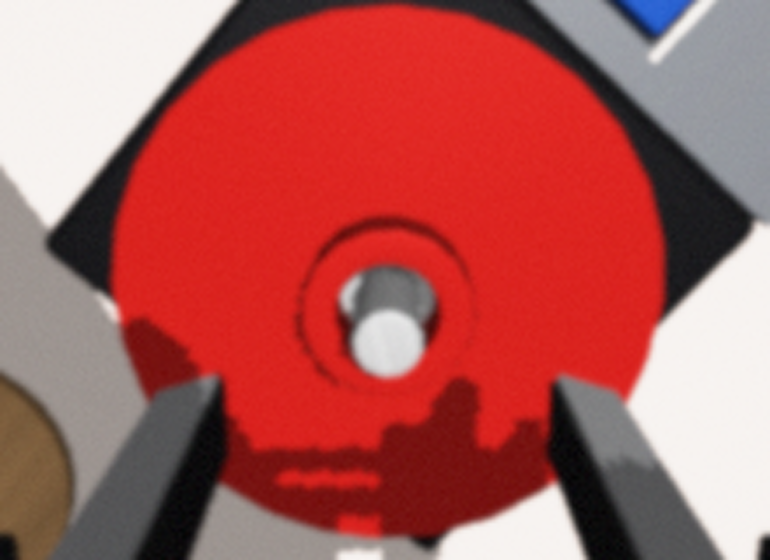

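Run:
```python
from h import *
C=np.load("w13.npy",allow_pickle=True).item();S=manip.get_calibration("scene")
f=lambda u,v:(150+u/3.5,110+v/3.5)
print("stem",atz(C,*f(388,343),.176),"collar",atz(C,*f(388,314),.152))
print("scene pred tip seated",(proj(S,[[.524,-.107,.176],[.524,-.107,.181]])-[150,180])*4)
# red plate outline fit
w=cv2.imread("pics/w13.png");h=cv2.cvtColor(w,cv2.COLOR_BGR2HSV)
m=cv2.inRange(h,(0,120,40),(8,255,255))|cv2.inRange(h,(172,120,40),(180,255,255))
c=max(cv2.findContours(m,0,cv2.CHAIN_APPROX_NONE)[0],key=cv2.contourArea)[:,0]
c=c[(c[:,1]<212)]
from scipy.optimize import least_squares
def res(x):  # plane edge z=.130 with tilt
    P=np.array([atz(C,u,v,.128) for u,v in c]); return np.hypot(P[:,0]-x[0],P[:,1]-x[1])-x[2]
s=least_squares(res,[.525,-.107,.081],loss='soft_l1',f_scale=.001);print(s.x,np.abs(s.fun).mean())
# with z fit, radius fixed .081 
def res2(x):
    n=np.array([x[3],x[4],1.]);O=np.array([x[0],x[1],x[2]]);out=[]
    for u,v in c[::3]:
        o,d=ray(C,u,v);t=(O-o)@n/(d@n);q=o+d*t-O;out.append(np.linalg.norm(q)-.081)
    return out
s=least_squares(res2,[.525,-.107,.128,0,0],loss='soft_l1',f_scale=.001);print(s.x)
plan([.5243,-.1065,.134],40)
```

```text
stem [ 0.52358678 -0.10665712  0.176     ] collar [ 0.52358763 -0.10660278  0.152     ]
scene pred tip seated [[262.81879145 194.71741365]
 [262.21646576 188.58907066]]
[ 0.52317363 -0.10669697  0.08185175] 0.0004479498201556142
[ 0.52266173 -0.10614838  0.13000691  0.07586454 -0.0945662 ]
delta [0.0061, 0.0036, 0.4082] turn [-0.0007, -0.0013, -0.0003] rows>= 2
```

Run:
```python
from h import *
plan([.5236,-.1066,.135],40)
```

```text
delta [0.008, 0.0006, 0.4032] turn [-0.0007, -0.0013, -0.0003] rows>= 2
```

>>> carry_out(deltas=[0.004,0,0.04,0,0,0,0.75,0.008,0,0.12,0,0,0,0.75,0.008,0,0.21,0,0,0,0.75,0.008,0,0.29,0,0,0,0.75,0.008,0,0.35,0,0,0,0.75,0.008,0,0.385,0,0,0,0.75,0.008,0,0.4,0,0,0,0.75,0.008,0,0.4,0,0,0,0.75], force=15)

```text
clock: 21.25
position: [0.5244, -0.107, 0.1369]
eef_rot: [-1.328, -2.847, -0.0]
force: [-0.4, -1.1, 0.2]
width: 0.0706
```

>>> carry_out(deltas=[0,0,0,0,0,0,0.4,0,0,0,0,0,0,0.35,0,0,0,0,0,0,0.35,0,0,0,0,0,0,0.35,0,0,0,0,0,0,0.35], force=20)

```text
clock: 21.75
position: [0.5247, -0.1072, 0.1376]
eef_rot: [1.328, 2.846, -0.0]
force: [-0.3, 0.7, 2.9]
width: 0.047
```

>>> carry_out(deltas=[0,0,-0.01,0,0,0,0.35,0,0,-0.03,0,0,0,0.35,0,0,-0.05,0,0,0,0.35,0,0,-0.08,0,0,0,0.35,0,0,-0.12,0,0,0,0.35,0,0,-0.16,0,0,0,0.35,0,0,-0.2,0,0,0,0.35,0,0,-0.25,0,0,0,0.35,0,0,-0.3,0,0,0,0.35,0,0,-0.35,0,0,0,0.35,0,0,-0.4,0,0,0,0.35,0,0,-0.44,0,0,0,0.35,0,0,-0.465,0,0,0,0.35,0,0,-0.475,0,0,0,0.35,0,0,-0.475,0,0,0,0.35,0,0,-0.475,0,0,0,0.35])

```text
clock: 23.35
position: [0.5241, -0.1069, 0.2316]
eef_rot: [-1.328, -2.846, 0.0]
force: [-0.2, 0.2, -1.4]
width: 0.0473
```

Run:
```python
from h import *
w=show("wrist","w14.png");s=show("scene","s14.png");t=show("top","t14.png")
st,p,r=tcp();print(yaw(),p,st["force"],st["width"],st["dq"].round(3),st["clock"])
cv2.imwrite("pics/c24.png",cv2.resize(s[150:310,130:310],None,fx=3.6,fy=3.6,interpolation=cv2.INTER_CUBIC))
S=manip.get_calibration("scene")
print("tip seated",(proj(S,[[.524,-.107,.176],[.524,-.107,.126]])-[130,150])*3.6)
```

```text
39.972810203239035 [ 0.52415593 -0.10694849  0.2315574 ] [-0.09181831  0.13736849 -1.64375554] 0.047311937646413206 [ 0.001 -0.001 -0.001  0.    -0.002  0.   ] 23.5
tip seated [[308.53691231 283.24567229]
 [313.74684518 336.25396331]]
```

View pics/c24.png

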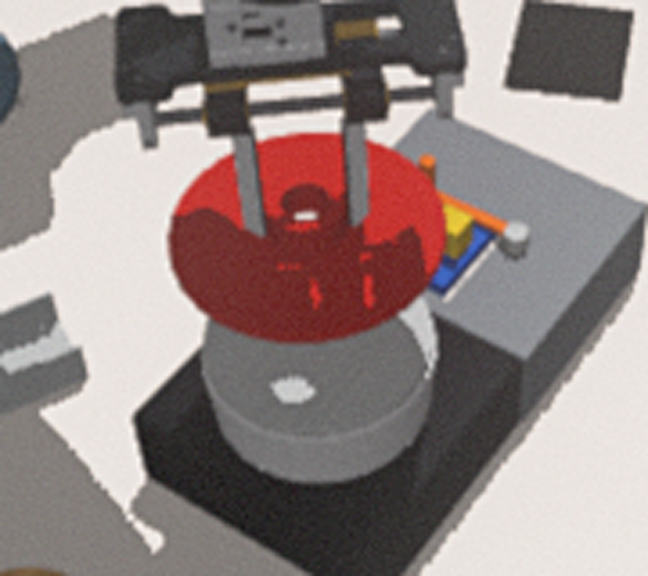

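View pics/w14.png

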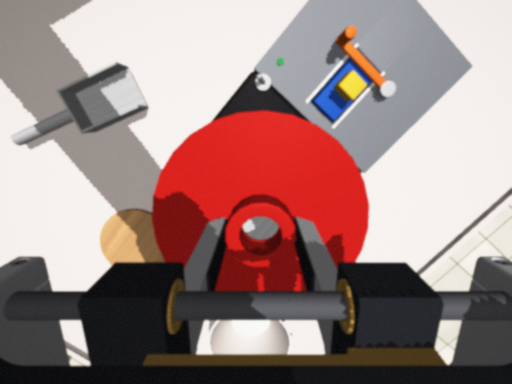

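View pics/t14.png

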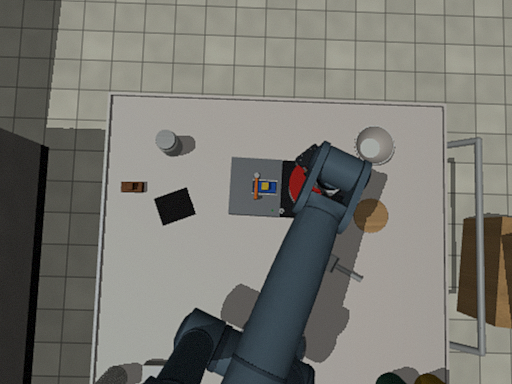

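Run:
```python
from h import *
s=cv2.imread("pics/s14.png");S=manip.get_calibration("scene")
a=np.linspace(0,2*np.pi,120)
k=8;o=np.array([175,215])
im=cv2.resize(s[215:290,175:260],None,fx=k,fy=k,interpolation=cv2.INTER_CUBIC);b=im.copy()
for r,z,col in((.072,.126,(0,255,0)),(.072,.12,(0,255,255)),(.074,.12,(255,0,255))):
    P=np.c_[.5242+r*np.cos(a),-.1071+r*np.sin(a),np.full(120,z)]
    q=((proj(S,P)-o)*k).astype(np.int32);cv2.polylines(b,[q],True,col,1)
cv2.imwrite("pics/c25.png",b)
cv2.imwrite("pics/c26.png",im)
```

```text
(no output)
```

View pics/c25.png

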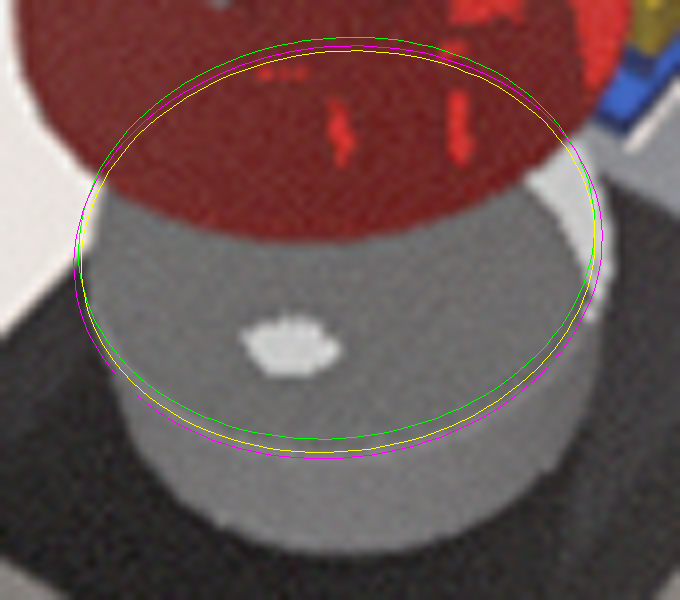

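View pics/c26.png

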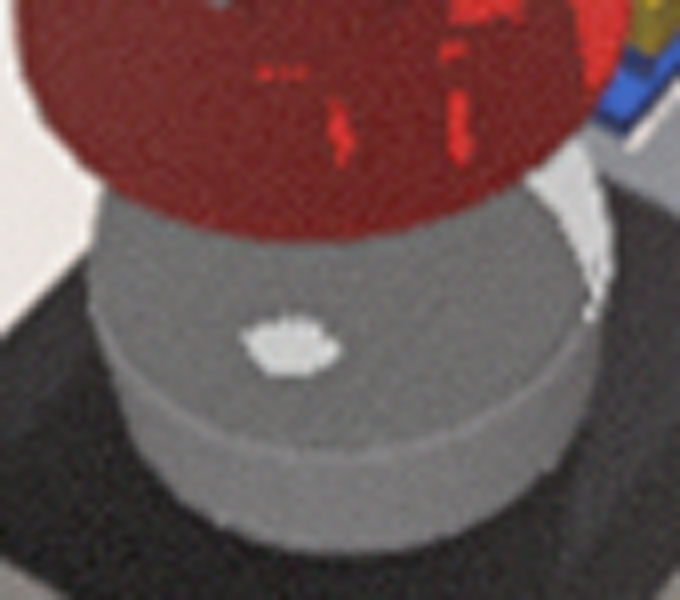

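Run:
```python
import cv2,numpy as np
a=cv2.resize(cv2.imread("pics/s7.png")[215:290,175:260],None,fx=4.5,fy=6,interpolation=cv2.INTER_CUBIC)
b=cv2.resize(cv2.imread("pics/s14.png")[215:290,175:260],None,fx=4.5,fy=6,interpolation=cv2.INTER_CUBIC)
for y in range(60,450,60): cv2.line(a,(0,y),(400,y),(0,255,0),1);cv2.line(b,(0,y),(400,y),(0,255,0),1)
cv2.imwrite("pics/c27.png",np.hstack([a,b]))
```

```text
(no output)
```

View pics/c27.png

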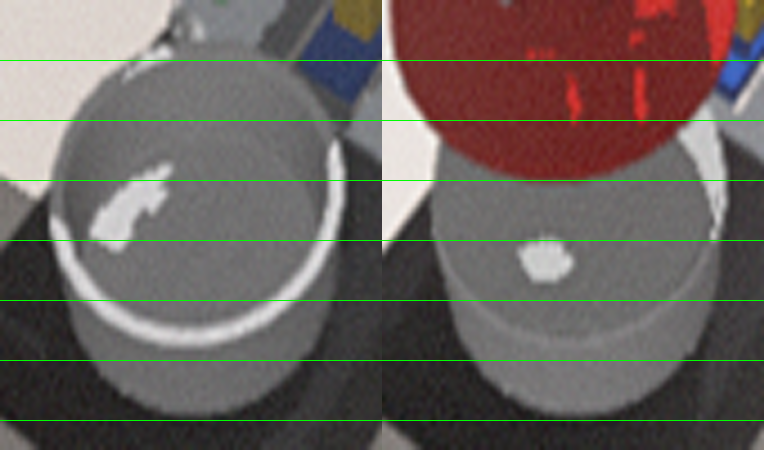

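Run:
```python
from h import *
st,p,r=tcp();print(st["clock"],p,st["width"],st["force"])
print(manip.finish_job())
```

```text
23.5 [ 0.52415593 -0.10694849  0.2315574 ] 0.047311937646413206 [-0.09181831  0.13736849 -1.64375554]
the job is handed in; nothing more can be done
None
```

I finished the job and handed it in at 23.5 s of the 72 s allowed; no verdict was reported.

- **Cartridge:** I picked the blue one, not the brown look-alike. It bottomed out in the pocket at the expected tool height (79.8 mm), with about 5 N of contact.
- **Lever:** I swung it shut by its post. It ended about 0.01 rad from shut, against its stop, and later pictures show it lying across the cartridge.
- **Lids:** I carried both by the stem and lowered them onto the pan, with about 5 N of contact. I then lifted the red lid off by its collar.
- **Last checks:** The arm still holds the red lid (grip width 47 mm, about 1.6 N on the wrist). By calculation its lowest edge is about 40 mm above the stem tip. The scene picture shows the inner lid's plate seated on the pan rim. The top picture shows the bowl and jar unmoved; only the scoop's handle shows there, but the wrist view shows it lying clear.

**Checks that disagreed or were weak:**
- The top camera's positions were up to about 5 mm off the wrist camera's. I used the wrist camera, and the fits agreed with it.
- The wrist showed about 5 N of sideways force just before I released the stem, probably from light contact with the pan's mouth. It was gone after release.
- A rough tilt fit on the red lid, made while it was still nested on the pan, gave several degrees. I put it down to the partial view of the lid's outline: the stem and collar positions agreed with both lids sitting level.

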